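# Set the sample cell in the light gauge

### The job

Stand the sample cell upright in the wide open end of the gauge's channel with its two clear windows facing the side blocks (lamp and receiver), then gently slide it along the channel, letting the rails guide it without forcing, past the light spring, until it rests fully home against the stop of the light head. Feel for the stop and stop pushing there: the head is only clamped by friction and must stay where it was set. Let go of the cell, and leave the tape, spool and tub where they are.

Things in the scene. Friction and masses are not known exactly. Their poses are not given: they have to be found in the camera images.
- cell_center (a point): Sample cell, a square block 30 x 30 mm, 84 mm tall, 0.1 to 0.17 kg, loose on the bench. Point: its centre, 42 mm above its foot. z up; the clear glass windows are the +y and -y faces; the +x and -x faces are white and ribbed. The top 20 mm is a grey cap flush with the sides; grip any two opposite sides, high (grasp 68 to 76 mm above the foot), so that the fingers pass above the light head.
- gauge: Light gauge, fixed to the bench: grey plate 170 (x) x 124 (y) x 12 mm. Origin: centre of its underside; x runs along the channel from its wide open end towards the stop. Channel: centred on y = 0 between steel rails 14 mm high, floor 12 mm above the origin; 39 mm wide from x = -83 to -45 mm, tapering to 33 mm at x = -27 mm, then straight. Press the cell on plate or rails with less than 30 N.
- entry (a point): Middle of the wide open end of the channel, on its floor (gauge x = -62 mm, y = 0, 12 mm above the bench); axes as the gauge. A cell standing here is clear of the light head by 30 mm or more.
- zero_mark (a point): Fixed point on the channel floor (gauge x = 0, y = 0). The light head (lamp block at +y, receiver at -y, 46 mm high over the floor; stop and cross bar behind, 32 mm high) was set with its light axis 0 to 45 mm beyond this point in +x; the setting is NOT reported: feel for the stop. A cell against the solid stop has its centre on the light axis, which is parallel to y.
- narrow (a point): Start of the 33 mm wide part, on the channel floor (gauge x = -27 mm, y = 0). Further on, a round spring shoe on the lamp block meets the cell 19 to 27 mm before home and presses it to -y with 1.5 to 2.5 N; pushing past it takes about 1 to 4 N along x. Friction clamps hold the light head: about 14 N along x shifts it, and it must not be shifted.
- tape: Roll of black tape lying flat, 68 mm across, 19 mm high; origin at the centre of its underside. Bystander.
- spool: Solder spool standing, 56 mm across, 43 mm high; origin at the centre of its underside. Bystander.
- tub: Small round tub with a red lid, 76 mm across, 43 mm high; origin at the centre of its underside. Bystander.
Mind the look-alikes: they are no part of the job. Of the things like the part that bears cell_center, leave any that is yellow; of the rest the smaller one is meant.

How it is judged:
On the way:
1. The cell is down in the wide open end of the channel, upright, windows square to the light axis (z of cell_center in the frame of entry below 0.046 m and x of cell_center in the frame of entry between -0.02 and 0.02 m and y of cell_center in the frame of entry between -0.006 and 0.006 m and angle between cell_center's own z axis and vertical below 0.09 rad and angle between the y axis of cell_center and the y axis of gauge, either way round below 0.15 rad), for 0.1 s.
At the end, for the whole second after the job is handed in: The cell stands released and at rest on the channel floor, upright within 3.4 degrees, windows square to the light axis within 5 degrees, centre within 2 mm of the light axis along the channel (touching the stop; 3 mm overall); the light head is within 2 mm of its setting (angle between cell_center's own z axis and vertical below 0.06 rad and angle between the y axis of cell_center and the y axis of gauge, either way round below 0.09 rad and horizontal distance between cell_center and beam below 0.003 m and x of cell_center in the frame of beam above -0.002 m and z of cell_center in the frame of entry below 0.044 m and distance of beam from where it was at the start of the episode below 0.002 m and linear speed of cell below 0.01 m/s).
It fails at once if The light head is pushed more than 2 mm out of its setting (distance of beam from where it was at the start of the episode above 0.002 m).
It fails at once if The cell is pressed on the gauge with more than 30 N (contact force between cell and gauge above 30 N).
It fails at once if The tape is moved more than 20 mm (distance of tape from where it was at the start of the episode above 0.02 m).
It fails at once if The spool is moved more than 20 mm (distance of spool from where it was at the start of the episode above 0.02 m).
It fails at once if The tub is moved more than 20 mm (distance of tub from where it was at the start of the episode above 0.02 m).
It also fails if it takes over 70 s, if anything falls off the work surface, if the arm or the gripper's body presses on something with over 40 N, if the wrist force passes 120 N, or if a joint passes its speed limit or range.

### The arm

A 6-joint arm with a two-finger parallel gripper is mounted at the origin on the work surface; the furniture and walls round the work are solid. World frame = base frame: x ahead of the robot, y to its left, z up, the work surface at z = 0. Lengths are in m, angles in rad, forces in N, time in s.
With the tool pointing down it reaches from about 0.375 to 0.75 m from the base axis. Payload 9 kg.
Tool frame: the origin (TCP) lies at the very end of the fingers, on their centre line; the grasp point (between the pads) lies bot.pinch_z behind it (bot.pinch_z is the distance from the TCP to the grasp point, in m); z points along the fingers, y is the line along which they close (so a half turn about z gives the same grasp; the last joint's range is limited). The gripper opens to 85 mm and grips with 20 to 120 N. Pads are 22 mm wide; open, the fingers measure 114 mm over their backs; the gripper's body (76 mm by 85 mm) begins 54 mm behind the grasp point. The pads swing forward as they close: fully open they stand 13 mm farther back than shut.
Start: joints at [0.99, 0.104, 0.097, 1.564, 0, 1.353], TCP at [0.213, 0.561, 0.231] pointing down, gripper open.
Joint ranges: [-2.99, 2.99], [-0.84, 1.86], [-1.1, 1.16], [-1.84, 2.11], [-1.51, 1.56], [-3.14, 3.14]. Speed limits (rad/s): [2.22, 2.22, 2.57, 3.14, 3.14, 3.14].

### API

Orientations are given as [roll, pitch, yaw] about the fixed x, y, z axes, in that order (R = Rz(yaw) Ry(pitch) Rx(roll)).
In Python, from plant import bot gives the robot as it stands.
- The arm moves only by the shell command python3 -m jog 'ROWS' [FORCE]. ROWS is JSON, a list of rows, each an object of numbers: "x", "y", "z": the shift along the tool's x, y, z in m; "roll": the turn about the tool's z in rad; "grip": the finger opening in m, from 0 to 0.0854. In form: [{"x": .., "y": .., "z": .., "roll": .., "grip": ..}, ...]. A call has 1 to 12 rows; each row is the pose to reach, as a shift and turn from the pose commanded when the call began, along the tool's axes at that moment; what a row does not reach only later rows make up. A row lasts 1/10 s, in which the tool goes at most 50 mm and 8.59 degrees, less where a joint would pass 70% of its speed; a pose out of reach is approached as far as the arm can. A call with a gripper value outside its range is refused whole. The fingers move at their own pace and stop on an object; FORCE is the grip in N (left out, the last holds). Time passes only in rows, so rows that repeat a pose let the fingers close. It gives the time, the measured TCP pose, the force, the opening and the grip force at its end, in the units of the state.
- bot.get_obs(): the state, without advancing time (a new reading comes with each control period).
- bot.camera(name): name is "scene" or "top" or "wrist"; returns the picture (400x640x3 uint8, red, green, blue); there is no depth.
- bot.calibration(name): a dict with "K" (3x3 intrinsics, pixels), "R" (3x3) and "t" (3): a world point X has camera coordinates R X + t. Camera axes: x right, y down, z forward; pixel columns grow to the right and rows downward; lengths in m; the calibration is good to about 2 mm. A picture is of the moment at which its call begins: read the wrist's pose just before it. calibration takes no time and is no camera call; for the wrist camera it gives the pose at the moment of the call.
- bot.finish_job(): hands the job in; it is judged then, once.
The state is a dict: "t": time; "joints": joint angles; "qvel": joint speeds; "tau": joint torques, N m; "ee_pos": TCP position; "tcp_rot": TCP orientation; "force": force on the tool from outside, world axes, zero at the start; "torque": the same for the moment, N m; "opening": opening from 0.0 (shut) to 1.0 (fully open); "gripper_force": force on a finger pad.
Only numpy, scipy, OpenCV 4.12 (cv2) and the standard library are available. Lean on these libraries where they do the work, as an engineer would, in place of code of your own. Each camera call takes 0.05 s, during which the arm holds its last target. There are 200 camera calls.

## Working session

There is one attempt and no reset: what is moved stays moved. The work goes in short steps, Python scripts to look and compute and a shell command to move; the robot and the scene stay as the last step left them, time stands still between calls to the robot, and variables do not carry over. Pictures are saved under pics/ and viewed, at most 10 in all, crops included, and the job is handed in when it is done.

```bash
mkdir -p pics; cat > h.py <<'E'
import numpy as np,cv2
from plant import bot
def save(n,f,crop=None,s=1):
    im=bot.camera(n)[:,:,::-1]
    if crop: u0,v0,u1,v1=crop; im=im[v0:v1,u0:u1]
    cv2.imwrite('pics/'+f,cv2.resize(im,None,fx=s,fy=s,interpolation=cv2.INTER_CUBIC))
def back(c,u,v,z):
    K,R,t=[np.array(c[k]) for k in 'KRt']
    d=R.T@np.linalg.inv(K)@np.array([u,v,1.]); o=-R.T@t
    return o+d*(z-o[2])/d[2]
def proj(c,X):
    K,R,t=[np.array(c[k]) for k in 'KRt']
    p=K@(R@np.array(X)+t); return p[:2]/p[2]
E
python3 - <<'E'
from h import *
save('top','top0.png',s=1.25);save('scene','scene0.png',s=1.25)
o=bot.get_obs();print(o['t'],o['ee_pos'],o['tcp_rot'],o['force'],bot.pinch_z)
for n in('top','scene'):
    c=bot.calibration(n);print(n,c['K'],-np.array(c['R']).T@np.array(c['t']),c['R'])
E
```

```text
0.1 [0.21276217 0.5606893  0.23060742] [-3.14042589e+00 -2.58767297e-04  2.77877956e+00] [1.5894448  0.17764005 0.64123931] 0.0187
top [[392.19140842   0.         322.72741462]
 [  0.         392.19140842 200.81784001]
 [  0.           0.           1.        ]] [0.36147586 0.00643831 1.10639782] [[ 0.00903334 -0.99995411  0.00319043]
 [-0.98590747 -0.00943935 -0.16702505]
 [ 0.1670475  -0.00163667 -0.98594749]]
scene [[395.17675804   0.         321.80696712]
 [  0.         395.17675804 197.90680402]
 [  0.           0.           1.        ]] [ 0.2291336  -0.60233151  0.84144756] [[ 0.91192781 -0.41001716  0.01654058]
 [-0.29873857 -0.69098536 -0.65825109]
 [ 0.28132354  0.59533617 -0.75261671]]
```

View pics/top0.png

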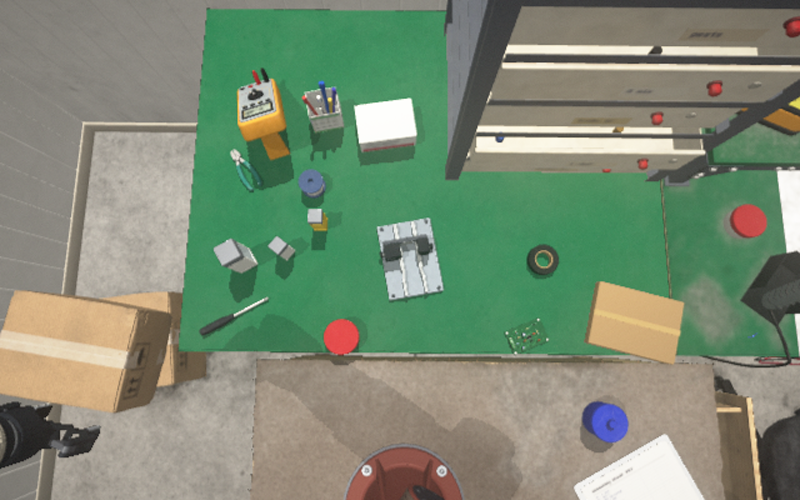

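View pics/scene0.png

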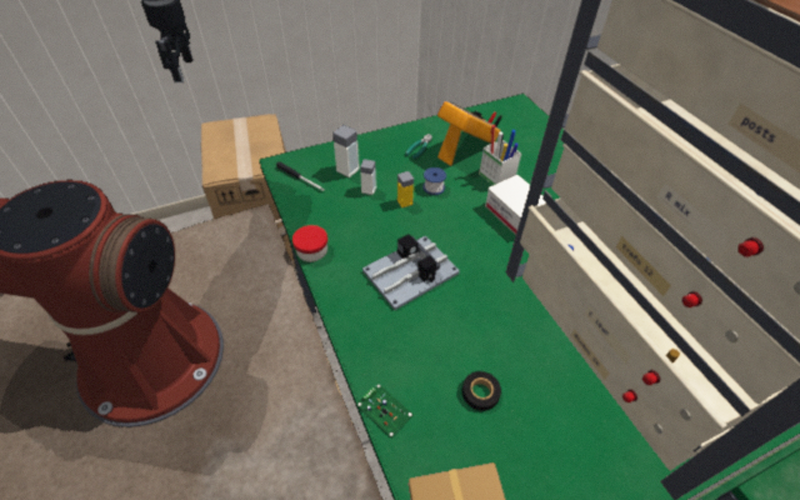

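Candidates for the cell are at (display pixels in top0): a large white one (235,255), a small white one (281,248) and a yellow one (317,218). By the description it is the small white one at (281,248). The gauge is at (410,258), with the black head blocks on its far side and the wide end towards the robot.

```bash
python3 - <<'E'
from h import *
a=bot.camera('top')[:,:,::-1]
b=cv2.resize(a[180:220,205:265],None,fx=10,fy=10,interpolation=cv2.INTER_CUBIC)  # 600x400
g=cv2.resize(a[170:245,295:360],None,fx=8,fy=8,interpolation=cv2.INTER_CUBIC)  # 520x600
cv2.imwrite('pics/cell1.png',b);cv2.imwrite('pics/gauge1.png',g)
E
```

```text
(no output)
```

View pics/cell1.png

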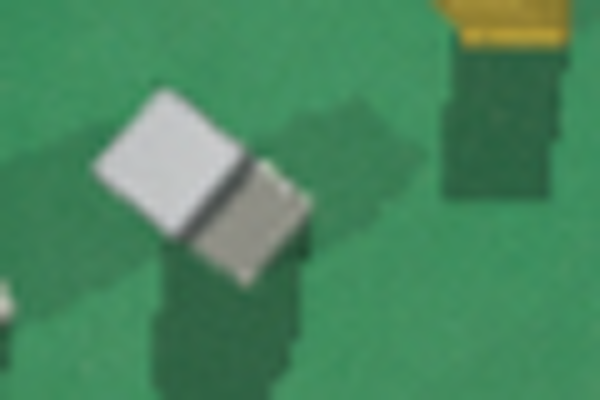

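View pics/gauge1.png

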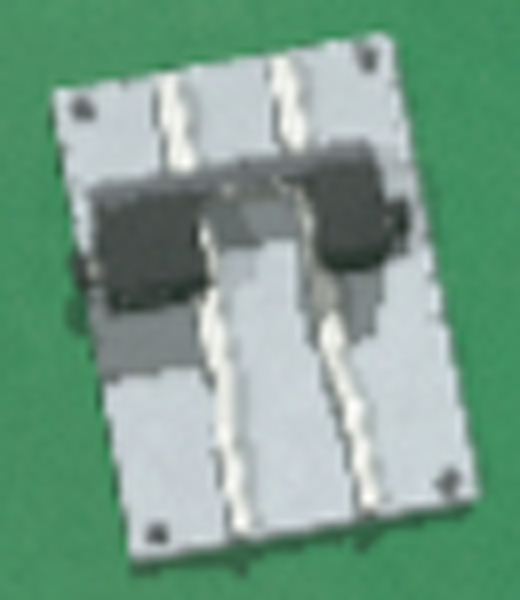

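```bash
python3 - <<'E'
from h import *
c=bot.calibration('top')
P=np.array([back(c,205+(u-.0)/10-.45,180+v/10-.45,.084) for u,v in((95,167),(167,88),(247,158),(180,238))])
print(P,P.mean(0)); e=np.roll(P,-1,0)-P; print(np.linalg.norm(e[:,:2],axis=1),np.degrees(np.arctan2(e[:,1],e[:,0])))
G=np.array([back(c,295+u/8-.44,170+v/8-.44,.012) for u,v in((55,92),(392,35),(480,497),(132,560))])
print(G,G.mean(0)); e=np.roll(G,-1,0)-G; print(np.linalg.norm(e[:,:2],axis=1),np.degrees(np.arctan2(e[:,1],e[:,0])))
w=bot.calibration('wrist');o=bot.get_obs();from scipy.spatial.transform import Rotation as Ro
T=Ro.from_euler('xyz',o['tcp_rot']).as_matrix();print('tool axes\n',T.round(3));R=np.array(w['R']);cw=-R.T@w['t'];print('wrist cam in tool',T.T@(cw-o['ee_pos']),(T.T@R.T).round(3),w['K'][0])
E
```

```text
[[0.54420741 0.29249731 0.084     ]
 [0.56570511 0.27456986 0.084     ]
 [0.54701498 0.25241554 0.084     ]
 [0.52539084 0.26903462 0.084     ]] [0.54557959 0.27212933 0.084     ]
[0.02799187 0.02898509 0.02727265 0.03007592] [ -39.8255394  -130.15210853  142.45615176   51.27113913]
[[ 0.60350801  0.06590642  0.012     ]
 [ 0.62555508 -0.05433486  0.012     ]
 [ 0.4602899  -0.08509638  0.012     ]
 [ 0.4372204   0.03610731  0.012     ]] [ 0.53164335 -0.00935438  0.012     ]
[0.12224581 0.16810369 0.12337964 0.16893655] [ -79.60983272 -169.45595506  100.77658173   10.15969159]
tool axes
 [[-0.935  0.355 -0.001]
 [ 0.355  0.935 -0.001]
 [ 0.    -0.001 -1.   ]]
wrist cam in tool [ 7.54718118e-02 -2.44296007e-05 -1.41598160e-01] [[-0.    -0.955 -0.296]
 [ 1.    -0.     0.001]
 [-0.001 -0.296  0.955]] [276.94526844   0.         320.17378775]
```

The crop confirms a grey-capped white block with a top about 28–30 mm square at (0.546, 0.272). That is the small non-yellow cell. The gauge centre is (0.532, −0.009) at yaw ≈ 10.4°, its corners match 170x124, and the wide end is nearer the robot. I'll move above the cell and check with the wrist camera.

```bash
python3 -m jog '[{"x":-0.414,"y":-0.152,"roll":0.318,"grip":0.085},{"x":-0.414,"y":-0.152,"roll":0.318,"grip":0.085},{"x":-0.414,"y":-0.152,"roll":0.318,"grip":0.085},{"x":-0.414,"y":-0.152,"roll":0.318,"grip":0.085},{"x":-0.414,"y":-0.152,"roll":0.318,"grip":0.085},{"x":-0.414,"y":-0.152,"roll":0.318,"grip":0.085},{"x":-0.414,"y":-0.152,"roll":0.318,"grip":0.085},{"x":-0.414,"y":-0.152,"roll":0.318,"grip":0.085},{"x":-0.414,"y":-0.152,"roll":0.318,"grip":0.085},{"x":-0.414,"y":-0.152,"roll":0.318,"grip":0.085},{"x":-0.414,"y":-0.152,"roll":0.318,"grip":0.085},{"x":-0.414,"y":-0.152,"roll":0.318,"grip":0.085}]' 
python3 - <<'E'
from h import *
o=bot.get_obs();print(o['t'],o['ee_pos'],o['tcp_rot'],o['joints'])
w=bot.calibration('wrist');print({k:np.array(v).tolist() for k,v in w.items()})
save('wrist','w1.png',s=1.25)
E
```

```text
0.15 [0.21277368 0.56075422 0.23072421] [-3.14063950e+00 -2.01646414e-04  2.77883229e+00] [ 9.90339070e-01  1.04569067e-01  9.66975407e-02  1.56389901e+00
 -8.97610048e-06  1.35309935e+00]
{'K': [[276.94526843664613, 0.0, 320.17378774808464], [0.0, 276.94526843664613, 199.38640991663723], [0.0, 0.0, 1.0]], 'R': [[0.35500050192250393, 0.9348660622968428, -0.00029866430288782113], [0.8931398769888086, -0.33906123326871934, 0.2955311154966785], [0.27618074474370274, -0.10518044333378054, -0.9553330678736727]], 't': [-0.5997525460042262, -0.037870525010078676, 0.37821861596915185]}$[0]: bad value
```

View pics/w1.png

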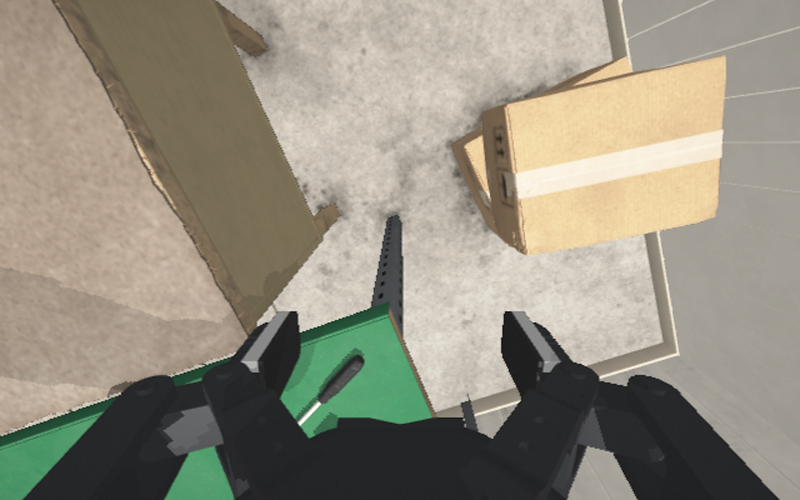

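The move was refused (each row seems to need every key), so the picture only shows the empty start view. I'll send it again with all keys.

```bash
python3 -m jog '[{"x":-0.414,"y":-0.152,"z":0,"roll":0.318,"grip":0.085},{"x":-0.414,"y":-0.152,"z":0,"roll":0.318,"grip":0.085},{"x":-0.414,"y":-0.152,"z":0,"roll":0.318,"grip":0.085},{"x":-0.414,"y":-0.152,"z":0,"roll":0.318,"grip":0.085},{"x":-0.414,"y":-0.152,"z":0,"roll":0.318,"grip":0.085},{"x":-0.414,"y":-0.152,"z":0,"roll":0.318,"grip":0.085},{"x":-0.414,"y":-0.152,"z":0,"roll":0.318,"grip":0.085},{"x":-0.414,"y":-0.152,"z":0,"roll":0.318,"grip":0.085},{"x":-0.414,"y":-0.152,"z":0,"roll":0.318,"grip":0.085},{"x":-0.414,"y":-0.152,"z":0,"roll":0.318,"grip":0.085},{"x":-0.414,"y":-0.152,"z":0,"roll":0.318,"grip":0.085},{"x":-0.414,"y":-0.152,"z":0,"roll":0.318,"grip":0.085}]' 

```

```text
t: 1.4
ee_pos: [0.5454, 0.2726, 0.2313]
tcp_rot: [-3.142, -0.001, 2.461]
force: [0.3, 0.3, 0.0]
opening: 0.997
gripper_force: 0.0
```

```bash
cat > look.py <<'E'
import sys
from h import *
w=bot.calibration('wrist');np.save('w.npy',w,allow_pickle=True);save('wrist',sys.argv[1],crop=eval(sys.argv[2]) if len(sys.argv)>2 else None,s=float(sys.argv[3]) if len(sys.argv)>3 else 1.25)
E
python3 look.py w2.png
```

```text
(no output)
```

View pics/w2.png

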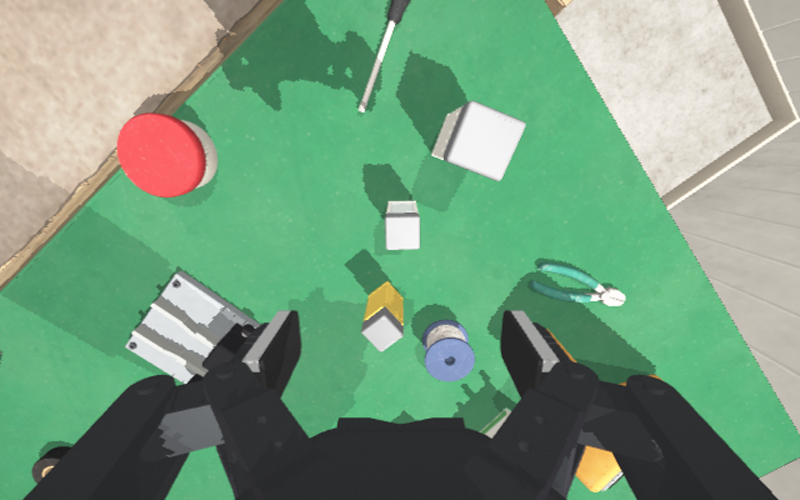

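The small cell's top is at about (403,235). The yellow one is at (383,328) and the large one at (487,140). I'll zoom in to identify the faces.

```bash
python3 - <<'E'
from h import *
import glob
a=bot.camera('wrist')[:,:,::-1]; s=bot.camera('scene')[:,:,::-1]
A=cv2.resize(a[150:210,292:352],(480,480),interpolation=cv2.INTER_CUBIC)
S=cv2.resize(s[120:162,280:310],(320,448),interpolation=cv2.INTER_CUBIC);S=cv2.copyMakeBorder(S,0,32,0,0,cv2.BORDER_CONSTANT)
cv2.imwrite('pics/c3.png',np.hstack([A,S]))
E
```

```text
(no output)
```

View pics/c3.png

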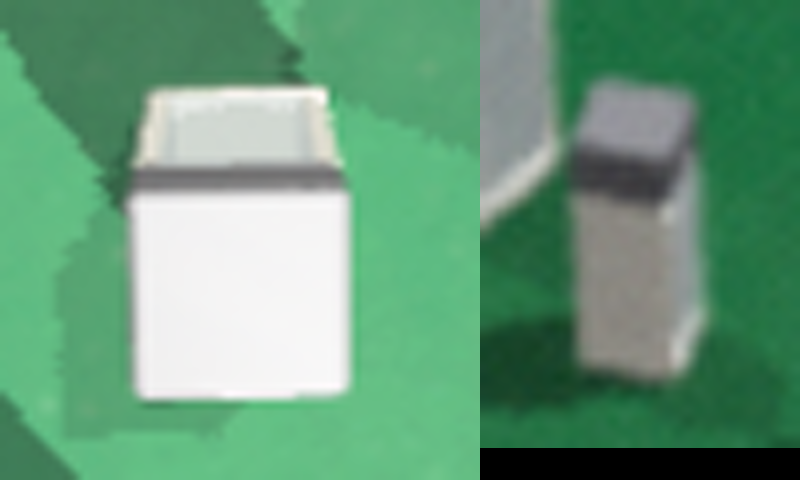

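The window (framed, glassy) faces tool +x (yaw 141°), and the ribbed faces lie along tool y. So I grip the ribbed faces now, then turn −41° in yaw to square the windows to gauge y.

```bash
python3 - <<'E'
from h import *
from scipy.spatial.transform import Rotation as Ro
w=bot.calibration('wrist');o=bot.get_obs();T=Ro.from_euler('xyz',o['tcp_rot']).as_matrix();p=np.array(o['ee_pos'])
P=np.array([back(w,291.56+u/8,149.56+v/8,.084) for u,v in((130,190),(349,190),(349,397),(136,399))])
L=(P-p)@T; print(L.round(4),L.mean(0),P.mean(0)); e=np.roll(P,-1,0)-P;print(np.linalg.norm(e,axis=1))
print(o['joints'],p,o['tcp_rot'])
# gauge corners visible in w2 (display/1.25): near-left & near corner screws edges
for u,v in((177,268),(127,347)): print(back(w,u/1.25-.4,v/1.25-.4,.012))
E
```

```text
[[ 0.015  -0.013   0.1476]
 [ 0.015   0.0161  0.1476]
 [-0.0138  0.0166  0.1476]
 [-0.014  -0.0125  0.1476]] [0.00055433 0.00178403 0.14756772] [0.54599873 0.2747488  0.084     ]
[0.02907314 0.02876401 0.02909871 0.0290462 ]
[2.49892810e-01 1.33954380e-01 1.29753448e-01 1.56628885e+00
 1.71302068e-04 9.28980136e-01] [0.54527198 0.27297672 0.23156711] [3.14124455e+00 4.63014003e-05 2.46250535e+00]
[0.43420441 0.04405649 0.012     ]
[ 0.46278872 -0.08037732  0.012     ]
```

```bash
python3 -m jog '[{"x":0,"y":0.002,"z":0.04,"roll":0,"grip":0.085},{"x":0,"y":0.002,"z":0.08,"roll":0,"grip":0.085},{"x":0,"y":0.002,"z":0.12,"roll":0,"grip":0.085},{"x":0,"y":0.002,"z":0.15,"roll":0,"grip":0.085},{"x":0,"y":0.002,"z":0.17,"roll":0,"grip":0.085},{"x":0,"y":0.002,"z":0.178,"roll":0,"grip":0.085},{"x":0,"y":0.002,"z":0.178,"roll":0,"grip":0.085},{"x":0,"y":0.002,"z":0.178,"roll":0,"grip":0.045},{"x":0,"y":0.002,"z":0.178,"roll":0,"grip":0.035},{"x":0,"y":0.002,"z":0.178,"roll":0,"grip":0.025},{"x":0,"y":0.002,"z":0.178,"roll":0,"grip":0.015},{"x":0,"y":0.002,"z":0.178,"roll":0,"grip":0.015}]' 30
python3 -m jog '[{"x":0,"y":0,"z":0,"roll":0,"grip":0.015},{"x":0,"y":0,"z":0,"roll":0,"grip":0.015},{"x":0,"y":0,"z":0,"roll":0,"grip":0.015},{"x":0,"y":0,"z":0,"roll":0,"grip":0.015}]'
```

```text
t: 2.75
ee_pos: [0.5479, 0.2736, 0.0543]
tcp_rot: [3.141, 0.001, 2.461]
force: [-1.1, -0.5, 5.5]
opening: 0.348
gripper_force: 33.3
t: 3.15
ee_pos: [0.5479, 0.2736, 0.0542]
tcp_rot: [3.14, 0.001, 2.461]
force: [0.3, -0.1, 5.7]
opening: 0.343
gripper_force: 33.4
```

```bash
python3 -m jog '[{"x":0,"y":0,"z":-0.02,"roll":0,"grip":0.015},{"x":0,"y":0,"z":-0.06,"roll":0,"grip":0.015},{"x":0,"y":0,"z":-0.10,"roll":0,"grip":0.015},{"x":-0.018,"y":-0.04,"z":-0.1,"roll":0.1,"grip":0.015},{"x":-0.036,"y":-0.08,"z":-0.1,"roll":0.2,"grip":0.015},{"x":-0.054,"y":-0.12,"z":-0.1,"roll":0.31,"grip":0.015},{"x":-0.072,"y":-0.16,"z":-0.1,"roll":0.42,"grip":0.015},{"x":-0.090,"y":-0.2,"z":-0.1,"roll":0.53,"grip":0.015},{"x":-0.108,"y":-0.24,"z":-0.1,"roll":0.64,"grip":0.015},{"x":-0.125,"y":-0.277,"z":-0.1,"roll":0.709,"grip":0.015},{"x":-0.125,"y":-0.277,"z":-0.1,"roll":0.709,"grip":0.015},{"x":-0.125,"y":-0.277,"z":-0.1,"roll":0.709,"grip":0.015}]'
python3 look.py w4.png
python3 - <<'E'
from h import *
o=bot.get_obs();print(o['ee_pos'],o['tcp_rot'],o['force'],o['joints'])
E
```

```text
t: 4.35
ee_pos: [0.4699, -0.0211, 0.1532]
tcp_rot: [3.141, -0.0, 1.75]
force: [0.2, -0.1, -1.5]
opening: 0.345
gripper_force: 32.7
[ 0.47004116 -0.02027466  0.15319388] [ 3.14156324e+00 -4.90518041e-04  1.75171961e+00] [-0.01548552 -0.04474125 -1.33160948] [-3.22477502e-01 -2.99776358e-01 -4.24205021e-01  1.44657853e+00
  4.43858221e-04  1.06739550e+00]
```

View pics/w4.png

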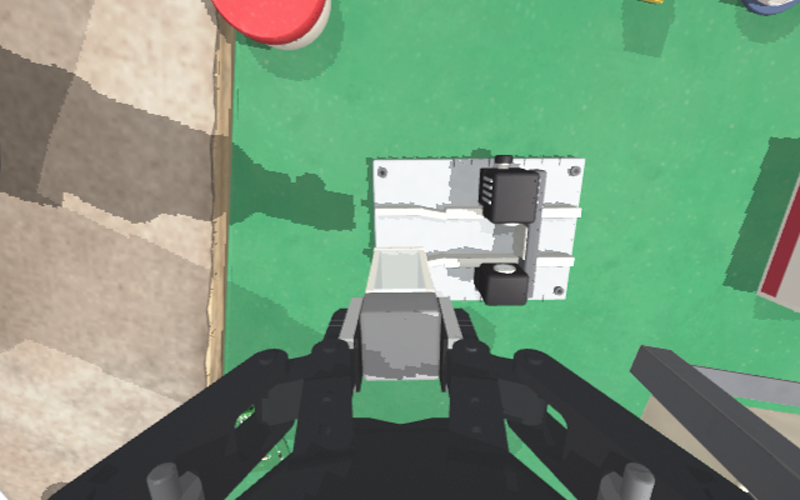

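The view shows the plate with its top-left corner at (374,159), top-right at (585,158) and bottom-right at (565,299), and the stop and head at (525,240). The held cell's window faces gauge +y. I'll fit the plate edges in code and work out the offset to the entry.

```bash
cat > gauge.py <<'E'
from h import *
from scipy.spatial.transform import Rotation as Ro
w=bot.calibration('wrist');o=bot.get_obs();a=bot.camera('wrist').astype(float)
m=(a[:,:,1]-(a[:,:,0]+a[:,:,2])/2)   # green high
def edge(line):  # first subpixel crossing to <15 
    line=cv2.GaussianBlur(line.reshape(1,-1),(5,1),0.8).ravel()
    i=np.argmax(line<20); return i-1+(line[i-1]-20)/(line[i-1]-line[i])
T=[(u,118+edge(m[118:150,u])) for u in range(312,370)]
Lf=[(288+edge(m[v,288:330]),v) for v in range(133,180)]
Rt=[(480-edge(m[v,440:481][::-1]),v) for v in range(133,225)]
def fit(pts):
    W=np.array([back(w,u,v,.012)[:2] for u,v in pts])
    for _ in range(3):
        c=W.mean(0);d=np.linalg.svd(W-c)[2][0];r=(W-c)@[-d[1],d[0]];W=W[abs(r)<max(.0006,1.5*np.std(r))]
    return c,d*np.sign(d[0] if abs(d[0])>.7 else d[1]),len(W),np.std(r)
R=[fit(x) for x in(T,Lf,Rt)]
for r in R: print(r[0],np.degrees(np.arctan2(r[1][1],r[1][0])),r[2:])
yaw=np.arctan2(R[0][1][1],R[0][1][0]); ex=np.array([np.cos(yaw),np.sin(yaw)]);ey=np.array([-ex[1],ex[0]])
xl,xr=R[1][0]@ex,R[2][0]@ex; yt=R[0][0]@ey; print('len',xr-xl)
g=ex*(xl+xr)/2+ey*(yt-.062); e=g-.062*ex
Tm=Ro.from_euler('xyz',o['tcp_rot']).as_matrix();d=np.r_[e,0]-np.r_[o['ee_pos'][:2],0]
print('gauge',g,np.degrees(yaw),'entry',e,'tool shift',Tm.T@d,'tool y yaw',np.degrees(np.arctan2(Tm[1,1],Tm[0,1])))
# held cell foot edge (disp 374,249)-(426,249) at z=.0996
for u,v in((374,249),(426,249)): print('foot',(Tm.T@(back(w,u/1.25-.4,v/1.25-.4,.0985)-o['ee_pos'])).round(4))
for n,u,v,z in(('+yrail L',376,207,.026),('+yrail R',581,208,.026),('-y rail R',573,259,.026),('stop',524,238,.044)):
    q=back(w,u/1.25-.4,v/1.25-.4,z)[:2]-g; print(n,q@ex,q@ey)
E
python3 gauge.py
```

```text
[0.47872072 0.0448462 ] 10.793092134134065 (58, np.float64(0.0001075941334507736))
[0.4420284  0.00944369] 100.8905638110874 (47, np.float64(7.689345392044093e-05))
[0.61119629 0.01843887] 100.70874681755578 (76, np.float64(8.720458658494563e-05))
len 0.16785974460259173
gauge [ 0.53085824 -0.00833109] 10.793092134134065 entry [ 0.46995503 -0.01994139] tool shift [ 3.43329061e-04 -2.47518697e-05  1.67681017e-07] tool y yaw 10.366139931165309
foot [ 0.0153 -0.0158  0.0547]
foot [0.0153 0.015  0.0547]
+yrail L -0.08099874963417471 0.02730747341140124
+yrail R 0.07966070560202283 0.025270473633167412
-y rail R 0.07925011656160531 -0.01690840645308096
stop 0.030714571341826445 0.006185425515173212
```

Entry is within 0.4 mm of the tool, and the yaw is off by 0.4°. Descending.

```bash
python3 -m jog '[{"x":0,"y":0,"z":0.03,"roll":-0.007,"grip":0.015},{"x":0,"y":0,"z":0.055,"roll":-0.007,"grip":0.015},{"x":0,"y":0,"z":0.068,"roll":-0.007,"grip":0.015},{"x":0,"y":0,"z":0.074,"roll":-0.007,"grip":0.015},{"x":0,"y":0,"z":0.079,"roll":-0.007,"grip":0.015},{"x":0,"y":0,"z":0.083,"roll":-0.007,"grip":0.015},{"x":0,"y":0,"z":0.084,"roll":-0.007,"grip":0.015},{"x":0,"y":0,"z":0.085,"roll":-0.007,"grip":0.015},{"x":0,"y":0,"z":0.085,"roll":-0.007,"grip":0.015}]'
```

```text
t: 5.35
ee_pos: [0.4703, -0.0205, 0.0686]
tcp_rot: [3.141, 0.0, 1.759]
force: [-0.3, 0.1, -1.9]
opening: 0.341
gripper_force: 32.7
```

```bash
python3 -m jog '[{"x":0,"y":0,"z":0.0006,"roll":0,"grip":0.015},{"x":0,"y":0,"z":0.0012,"roll":0,"grip":0.015},{"x":0,"y":0,"z":0.0016,"roll":0,"grip":0.015},{"x":0,"y":0,"z":0.0020,"roll":0,"grip":0.015},{"x":0,"y":0,"z":0.0020,"roll":0,"grip":0.015}]'; python3 -m jog '[{"x":0,"y":0,"z":0.0004,"roll":0,"grip":0.015},{"x":0,"y":0,"z":0.0004,"roll":0,"grip":0.015}]'
```

```text
t: 5.85
ee_pos: [0.4701, -0.0204, 0.0663]
tcp_rot: [3.142, -0.0, 1.759]
force: [0.0, 0.8, -1.4]
opening: 0.345
gripper_force: 32.8
t: 6.05
ee_pos: [0.4701, -0.0205, 0.0662]
tcp_rot: [3.141, 0.0, 1.759]
force: [-1.6, 1.1, 2.8]
opening: 0.345
gripper_force: 33.3
```

```bash
python3 -m jog '[{"x":0,"y":0,"z":-0.0005,"roll":0,"grip":0.015},{"x":0,"y":0.003,"z":-0.0005,"roll":0,"grip":0.015},{"x":0,"y":0.006,"z":-0.0005,"roll":0,"grip":0.015},{"x":0,"y":0.009,"z":-0.0005,"roll":0,"grip":0.015},{"x":0,"y":0.012,"z":-0.0005,"roll":0,"grip":0.015},{"x":0,"y":0.015,"z":-0.0005,"roll":0,"grip":0.015},{"x":0,"y":0.018,"z":-0.0005,"roll":0,"grip":0.015},{"x":0,"y":0.018,"z":-0.0005,"roll":0,"grip":0.015}]';  python3 -m jog '[{"x":0,"y":0.002,"z":0,"roll":0,"grip":0.015},{"x":0,"y":0.004,"z":0,"roll":0,"grip":0.015},{"x":0,"y":0.006,"z":0,"roll":0,"grip":0.015},{"x":0,"y":0.008,"z":0,"roll":0,"grip":0.015},{"x":0,"y":0.010,"z":0,"roll":0,"grip":0.015},{"x":0,"y":0.010,"z":0,"roll":0,"grip":0.015}]'
```

```text
t: 6.85
ee_pos: [0.4881, -0.017, 0.0663]
tcp_rot: [3.141, -0.0, 1.759]
force: [0.3, 0.0, -0.7]
opening: 0.348
gripper_force: 32.7
t: 7.45
ee_pos: [0.498, -0.0153, 0.0664]
tcp_rot: [3.141, 0.0, 1.759]
force: [0.9, -2.2, -2.9]
opening: 0.347
gripper_force: 32.5
```

Light contact with the +y rail. I'll ease 0.6 mm towards −y and go on.

```bash
python3 -m jog '[{"x":-0.0006,"y":0,"z":0,"roll":0,"grip":0.015},{"x":-0.0006,"y":0.002,"z":0,"roll":0,"grip":0.015},{"x":-0.0006,"y":0.004,"z":0,"roll":0,"grip":0.015},{"x":-0.0006,"y":0.006,"z":0,"roll":0,"grip":0.015},{"x":-0.0006,"y":0.008,"z":0,"roll":0,"grip":0.015},{"x":-0.0006,"y":0.010,"z":0,"roll":0,"grip":0.015},{"x":-0.0006,"y":0.010,"z":0,"roll":0,"grip":0.015}]';  python3 -m jog '[{"x":0,"y":0.002,"z":0,"roll":0,"grip":0.015},{"x":0,"y":0.004,"z":0,"roll":0,"grip":0.015},{"x":0,"y":0.006,"z":0,"roll":0,"grip":0.015},{"x":0,"y":0.008,"z":0,"roll":0,"grip":0.015},{"x":0,"y":0.008,"z":0,"roll":0,"grip":0.015}]'
```

```text
t: 8.15
ee_pos: [0.5078, -0.0137, 0.0664]
tcp_rot: [3.141, -0.0, 1.759]
force: [-0.8, -0.1, -1.4]
opening: 0.349
gripper_force: 32.7
t: 8.65
ee_pos: [0.5157, -0.0124, 0.0664]
tcp_rot: [3.141, -0.0, 1.759]
force: [-0.1, -0.8, -0.9]
opening: 0.345
gripper_force: 32.8
```

```bash
python3 -m jog '[{"x":0,"y":0.001,"z":0,"roll":0,"grip":0.015},{"x":0,"y":0.002,"z":0,"roll":0,"grip":0.015},{"x":0,"y":0.003,"z":0,"roll":0,"grip":0.015},{"x":0,"y":0.004,"z":0,"roll":0,"grip":0.015},{"x":0,"y":0.005,"z":0,"roll":0,"grip":0.015},{"x":0,"y":0.006,"z":0,"roll":0,"grip":0.015}]';  python3 -m jog '[{"x":0,"y":0.001,"z":0,"roll":0,"grip":0.015},{"x":0,"y":0.002,"z":0,"roll":0,"grip":0.015},{"x":0,"y":0.003,"z":0,"roll":0,"grip":0.015},{"x":0,"y":0.004,"z":0,"roll":0,"grip":0.015},{"x":0,"y":0.005,"z":0,"roll":0,"grip":0.015},{"x":0,"y":0.006,"z":0,"roll":0,"grip":0.015}]';  python3 -m jog '[{"x":0,"y":0.001,"z":0,"roll":0,"grip":0.015},{"x":0,"y":0.002,"z":0,"roll":0,"grip":0.015}]'
```

```text
t: 9.25
ee_pos: [0.5214, -0.0113, 0.0664]
tcp_rot: [3.142, -0.0, 1.759]
force: [0.5, 0.3, -1.9]
opening: 0.345
gripper_force: 32.8
t: 9.85
ee_pos: [0.5264, -0.0105, 0.0663]
tcp_rot: [-3.14, 0.0, 1.759]
force: [-3.0, -2.7, 0.0]
opening: 0.345
gripper_force: 33.4
t: 10.05
ee_pos: [0.5292, -0.01, 0.0663]
tcp_rot: [-3.142, 0.0, 1.759]
force: [-1.8, -2.6, -2.2]
opening: 0.347
gripper_force: 32.8
```

The shoe was met about 1–7 mm back, so home is about 11 to 24 mm further on.

```bash
python3 -m jog '[{"x":0,"y":0.001,"z":0,"roll":0,"grip":0.015},{"x":0,"y":0.002,"z":0,"roll":0,"grip":0.015},{"x":0,"y":0.003,"z":0,"roll":0,"grip":0.015},{"x":0,"y":0.004,"z":0,"roll":0,"grip":0.015},{"x":0,"y":0.005,"z":0,"roll":0,"grip":0.015}]';  python3 -m jog '[{"x":0,"y":0.001,"z":0,"roll":0,"grip":0.015},{"x":0,"y":0.002,"z":0,"roll":0,"grip":0.015},{"x":0,"y":0.003,"z":0,"roll":0,"grip":0.015}]'; python3 -m jog '[{"x":0,"y":0.0005,"z":0,"roll":0,"grip":0.015},{"x":0,"y":0.001,"z":0,"roll":0,"grip":0.015}]'; python3 -m jog '[{"x":0,"y":0.0005,"z":0,"roll":0,"grip":0.015},{"x":0,"y":0.001,"z":0,"roll":0,"grip":0.015}]'
```

```text
t: 10.55
ee_pos: [0.5342, -0.0088, 0.0664]
tcp_rot: [3.141, -0.0, 1.759]
force: [-1.0, -2.9, -2.0]
opening: 0.347
gripper_force: 32.7
t: 10.85
ee_pos: [0.5371, -0.0083, 0.0664]
tcp_rot: [3.142, -0.0, 1.759]
force: [-1.3, -2.7, -1.8]
opening: 0.347
gripper_force: 32.7
t: 11.05
ee_pos: [0.538, -0.0081, 0.0664]
tcp_rot: [3.142, -0.0, 1.759]
force: [-0.6, -3.4, -0.7]
opening: 0.346
gripper_force: 32.7
t: 11.25
ee_pos: [0.539, -0.0079, 0.0664]
tcp_rot: [3.141, -0.0, 1.759]
force: [-1.3, -2.9, -1.8]
opening: 0.349
gripper_force: 32.7
```

Steady drag of 1 to 2 N. I'll creep 1.5 mm per call with 0.5 mm rows.

```bash
python3 -m jog '[{"x":0,"y":0.0005,"z":0,"roll":0,"grip":0.015},{"x":0,"y":0.001,"z":0,"roll":0,"grip":0.015}]' | grep -E 'ee|force:'; python3 -m jog '[{"x":0,"y":0.0005,"z":0,"roll":0,"grip":0.015},{"x":0,"y":0.001,"z":0,"roll":0,"grip":0.015}]'| grep -E 'ee|force:'
```

```text
ee_pos: [0.54, -0.0077, 0.0664]
force: [-1.1, -3.8, -1.0]
gripper_force: 32.7
ee_pos: [0.541, -0.0075, 0.0664]
force: [-1.2, -2.8, -1.3]
gripper_force: 32.7
```

```bash
python3 -m jog '[{"x":0,"y":0.0005,"z":0,"roll":0,"grip":0.015},{"x":0,"y":0.001,"z":0,"roll":0,"grip":0.015}]' | grep -E 'ee|force:'
```

```text
ee_pos: [0.542, -0.0073, 0.0664]
force: [-1.0, -2.9, -1.2]
gripper_force: 32.7
```

```bash
python3 -m jog '[{"x":0,"y":0.0005,"z":0,"roll":0,"grip":0.015},{"x":0,"y":0.001,"z":0,"roll":0,"grip":0.015}]' | grep -E 'ee|force:'
```

```text
ee_pos: [0.543, -0.0072, 0.0664]
force: [-1.2, -2.8, -1.1]
gripper_force: 32.7
```

```bash
python3 -m jog '[{"x":0,"y":0.0005,"z":0,"roll":0,"grip":0.015},{"x":0,"y":0.001,"z":0,"roll":0,"grip":0.015}]' | grep -E 'ee|force:'
```

```text
ee_pos: [0.5439, -0.007, 0.0664]
force: [-1.4, -3.3, -2.2]
gripper_force: 32.7
```

```bash
python3 -m jog '[{"x":0,"y":0.0005,"z":0,"roll":0,"grip":0.015},{"x":0,"y":0.001,"z":0,"roll":0,"grip":0.015}]' | grep -E 'ee|force:'
```

```text
ee_pos: [0.5449, -0.0068, 0.0664]
force: [-0.3, -2.8, -1.8]
gripper_force: 32.8
```

```bash
python3 -m jog '[{"x":0,"y":0.0005,"z":0,"roll":0,"grip":0.015},{"x":0,"y":0.001,"z":0,"roll":0,"grip":0.015}]' | grep -E 'ee|force:'
```

```text
ee_pos: [0.5459, -0.0066, 0.0664]
force: [-0.1, -1.7, -2.0]
gripper_force: 32.8
```

```bash
python3 -m jog '[{"x":0,"y":0.0005,"z":0,"roll":0,"grip":0.015},{"x":0,"y":0.001,"z":0,"roll":0,"grip":0.015}]' | grep -E 'ee|force:'
```

```text
ee_pos: [0.5469, -0.0064, 0.0664]
force: [-0.5, -2.5, -1.1]
gripper_force: 32.8
```

```bash
python3 -m jog '[{"x":0,"y":0.0005,"z":0,"roll":0,"grip":0.015},{"x":0,"y":0.001,"z":0,"roll":0,"grip":0.015}]' | grep -E 'ee|force:'
```

```text
ee_pos: [0.5479, -0.0062, 0.0664]
force: [-0.3, -2.9, -1.0]
gripper_force: 32.8
```

```bash
python3 -m jog '[{"x":0,"y":0.0005,"z":0,"roll":0,"grip":0.015},{"x":0,"y":0.001,"z":0,"roll":0,"grip":0.015}]' | grep -E 'ee|force:'
```

```text
ee_pos: [0.5485, -0.0061, 0.0664]
force: [-4.2, -2.4, 0.4]
gripper_force: 33.0
```

The force has jumped to about 4.5 N and the advance is lagging, which looks like the stop. I'll confirm with 0.3 mm.

```bash
python3 -m jog '[{"x":0,"y":0.0003,"z":0,"roll":0,"grip":0.015},{"x":0,"y":0.0003,"z":0,"roll":0,"grip":0.015}]' | grep -E 'ee|force:'
```

```text
ee_pos: [0.5485, -0.0061, 0.0664]
force: [-5.7, -3.3, 2.5]
gripper_force: 33.1
```

The stop is confirmed: no advance and about 6 N. I'll seat the foot by 0.3 mm, then open in stages.

```bash
python3 -m jog '[{"x":0,"y":0,"z":0.0003,"roll":0,"grip":0.015},{"x":0,"y":0,"z":0.0003,"roll":0,"grip":0.015}]' 20| grep -E 'ee|force:'; python3 -m jog '[{"x":0,"y":0,"z":0,"roll":0,"grip":0.032},{"x":0,"y":0,"z":0,"roll":0,"grip":0.036},{"x":0,"y":0,"z":0,"roll":0,"grip":0.042},{"x":0,"y":0,"z":0,"roll":0,"grip":0.048},{"x":0,"y":0,"z":0,"roll":0,"grip":0.048},{"x":0,"y":0,"z":0,"roll":0,"grip":0.048}]'
```

```text
ee_pos: [0.5485, -0.0061, 0.0663]
force: [-4.8, -3.2, 2.8]
gripper_force: 33.3
t: 14.25
ee_pos: [0.5492, -0.006, 0.0661]
tcp_rot: [3.141, -0.0, 1.759]
force: [-0.2, 0.0, 0.5]
opening: 0.558
gripper_force: 0.0
```

```bash
python3 -m jog '[{"x":0,"y":0,"z":-0.02,"roll":0,"grip":0.048},{"x":0,"y":0,"z":-0.05,"roll":0,"grip":0.06},{"x":0,"y":0,"z":-0.08,"roll":0,"grip":0.07},{"x":0,"y":0,"z":-0.11,"roll":0,"grip":0.08},{"x":0,"y":-0.03,"z":-0.14,"roll":0,"grip":0.08},{"x":0.04,"y":-0.03,"z":-0.14,"roll":0,"grip":0.08},{"x":0.04,"y":-0.03,"z":-0.14,"roll":0,"grip":0.08},{"x":0.04,"y":-0.03,"z":-0.14,"roll":0,"grip":0.08}]'
python3 - <<'E'
from h import *
w=bot.calibration('wrist');a=bot.camera('wrist')[:,:,::-1]
g=np.array([.53086,-.00833]);y=np.radians(10.79);ex=np.array([np.cos(y),np.sin(y)])
c=proj(w,[*(g+.02*ex),.05]);u0,v0=int(c[0])-50,int(c[1])-37;print(u0,v0,bot.get_obs()['ee_pos'])
cv2.imwrite('pics/fin.png',cv2.resize(a[max(v0,0):v0+75,u0:u0+100],None,fx=8,fy=8,interpolation=cv2.INTER_CUBIC))
E
```

```text
t: 15.05
ee_pos: [0.5122, 0.0281, 0.2062]
tcp_rot: [3.141, 0.0, 1.76]
force: [-0.3, -0.3, 0.3]
opening: 0.939
gripper_force: 0.0
297 181 [0.51220612 0.02767184 0.20584871]
```

View pics/fin.png

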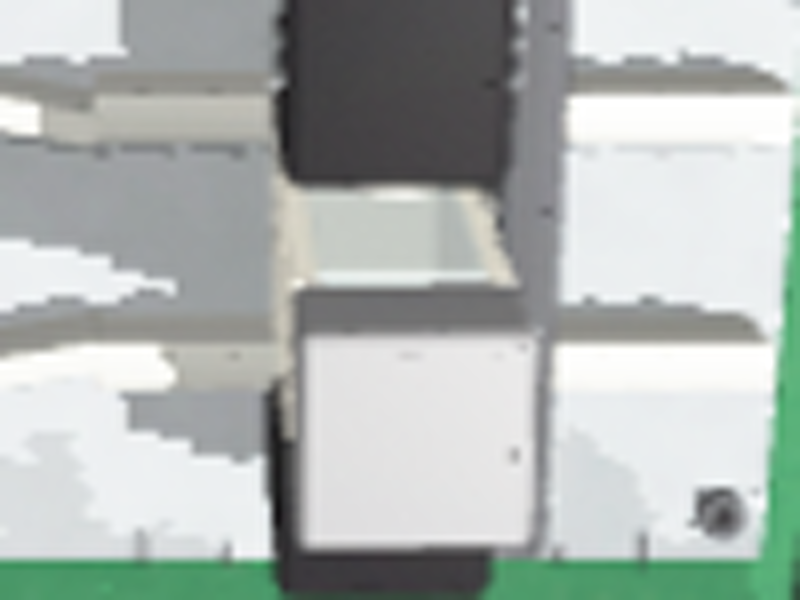

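The cell stands square between the blocks, its right side against the bar. A quick check of its axis against the blocks and its uprightness:

```bash
python3 - <<'E'
from h import *
w=bot.calibration('wrist');g=np.array([.53086,-.00833]);y=np.radians(10.79);R=np.array([[np.cos(y),-np.sin(y)],[np.sin(y),np.cos(y)]])
f=lambda u,v,z:((back(w,296.56+u/8,180.56+v/8,z)[:2]-g)@R*1000).round(1)
print('top',[f(u,v,.096) for u,v in((298,332),(542,332),(540,548),(300,550))])
print('lamp',f(284,100,.058),f(512,100,.058)); print('recv',f(280,585,.058),f(490,585,.058))
print(bot.get_obs()['t'], 'tcp gauge x at stop',(np.array([.5485,-.0061])-g)@R)
E
```

```text
top [array([ 1.8, 13.5]), array([31.5, 13.5]), array([ 32.6, -15.7]), array([  2.5, -15.9])]
lamp [ 1.4 32.1] [32.4 32.1]
recv [  1.8 -41.2] [ 32.4 -41.3]
15.1 tcp gauge x at stop [ 0.0177456  -0.00111181]
```

```bash
python3 -c "
from plant import bot
print(bot.finish_job())"
```

```text
the job is handed in; nothing more can be done
None
```

I handed the job in at about 15 s: the cell stands released and upright against the stop. Its measured centre is within about 0.3 mm of the light axis along the channel, and the final push on the stop was about 6 N. The judge's verdict was not shown to me.

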